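Park the rolling mill's star wheel ball-up

ROBOT

A 6-joint arm with a two-finger parallel gripper is mounted at the origin on the work surface. World frame = base frame: x ahead of the robot, y to its left, z up, the work surface at z = 0. Lengths are in m, angles in rad, forces in N, time in s.
With the tool pointing down it reaches from about 0.35 to 0.775 m from the base axis. Payload 7.3 kg.
Tool frame: the origin (TCP) lies at the very end of the fingers, on their centre line; the grasp point (between the pads) lies 19 mm behind it; x points along the fingers, y is the direction in which the jaws open and shut, and the axes are right-handed (so a half turn about x gives the same grasp; the last joint's range is limited). The gripper opens to 92 mm and grips with 3 to 60 N. Pads are 19 mm wide; open, the fingers measure 130 mm over their backs; the gripper's body (75 mm by 190 mm) begins 47 mm behind the grasp point.
Start: joints at [1.149, 0.342, 1.524, -0, 1.275, -0.146], TCP at [0.143, 0.505, 0.227] pointing down, gripper open.
Joint ranges: [-2.53, 2.53], [-0.77, 2.02], [0.04, 2.7], [-1, 4.14], [0.28, 2.66], [-3.11, 3.11]. Speed limits (rad/s): [2.57, 2.57, 3.14, 3.14, 3.14, 3.14].

INTERFACE

Orientations are given as [roll, pitch, yaw] about the fixed x, y, z axes, in that order (R = Rz(yaw) Ry(pitch) Rx(roll)).
In Python, from cell import observe, vision, job gives the robot as it stands.
- The arm moves only by the tool send_rows, never from a script. Its argument "motion" is a list of rows, each an object with "hand": the opening, from -1 (shut) to 1 (fully open), so that 0 is half open; "slide": the shift along the tool's x, y, z in mm, a list of three; "spin": the turn about the tool's x in rad. In form: [{"hand": hand, "slide": [tx, ty, tz], "spin": spin}, ...]. A call has 1 to 8 rows; each row shifts and turns the pose as measured when the row begins, along the tool's axes as they then stand; what a row does not reach is not made up. A row lasts 1/10 s, in which the tool goes at most 50 mm and 8.59 degrees, less where a joint would pass 70% of its speed; a pose out of reach is approached as far as the arm can. A call with a gripper value outside its range is refused whole. The fingers move at their own pace and stop on an object; "grip_force" is the grip in N (left out, the last holds). Time passes only in rows, so rows that do not move let the fingers close. It gives the time, the measured TCP pose, the force and the opening at its end, in the units of the state.
- observe(): the state, without advancing time (a new reading comes with each control period).
- vision.read_camera(name): name is "side" or "top" or "wrist"; returns a dict with "pixels" (420x560x3 uint8, blue, green, red), "range_z" (420x560 float32, m along the optical axis (not along the pixel's ray), 0 where there is no reading), "fx", "fy", "cx", "cy" (pixels), "world_from_camera" (4x4, takes a point from camera to world coordinates); the wrist camera has in their place "T_tool_cam" (4x4, takes a point from camera to tool coordinates, whose origin is the TCP and whose axes are the tool frame's). Camera axes: x right, y down, z forward; pixel columns grow to the right and rows downward; lengths in m; the calibration is good to about 2 mm. A picture is of the moment at which its call begins: read the wrist's pose just before it.
- job.hand_in(): hands the job in, once; it reports no verdict.
Trained networks look in a picture, given as the dict that the camera call returned (one of the last four; its "shot" number tells which), for a name from the list of things; names that differ only in an ending like _2 or _b are one class to them, and where a whole thing is asked for, a point or a joint stands for the part that bears it (a point fixed in the world has none). Each returns a list of dicts, best first, with "conf" (0 to 1); they miss things now and then, are a little off and sometimes report something else, mostly with a low value. They report only what shows in the picture. A call takes as long as a camera call. They do not tell look-alikes from the thing itself.
- vision.search_frame(picture, thing): "uv" ([column, row] in pixels, amid what is visible of it).
- vision.cut_out(picture, thing): "mask" (420x560 bool, what is visible of it) and "uv" ([column, row] in pixels, amid what is visible of it).
The state is a dict: "time": time; "qpos": joint angles; "qvel": joint speeds; "joint_efforts": joint torques, N m; "tool_pos": TCP position; "tool_rot": TCP orientation; "contact_force": force on the tool from outside, world axes, zero at the start; "torque": the same for the moment, N m; "opening": finger opening in m.
Only numpy, scipy, OpenCV 4.12 (cv2) and the standard library are available. Lean on these libraries where they do the work, as an engineer would, in place of code of your own. Each camera call takes 0.05 s, during which the arm holds its last target.

TASK

The hand rolling mill is to be parked with its ball grip at the top. Push the spokes of its star wheel with the fingertips, one spoke after another and gently, without squeezing them, until the one spoke that ends in a ball points straight up, then let go so that the wheel stays there at rest. Leave the ring mandrel, cup, steel block and hammer where they are.

Things in the scene. Friction and masses are not known exactly. Their poses are not given: they have to be found in the camera images.
- wheel: Rimless star wheel: five straight round spokes 12 mm thick, 72 degrees apart in one upright plane, hub 52 mm dia, 36 mm long. Origin: hub centre on the level axle, in the spokes' plane, 160 mm above the bench. x: along the axle, away from the mill frame. z: along the spoke with the ball; other spokes at 72, 144, 216, 288 degrees from it about x. Plain spokes end 130 mm from the axle.
- ball (a point): Centre of the steel ball, 34 mm dia, at one spoke's end, 130 mm from the axle, 290 mm above the bench when straight up. The wheel turns either way without stops; friction of about 0.3 N m holds it wherever it is left (2 to 3 N at a spoke's end turns it). It starts with the ball more than 105 degrees from the top, on either side.
- mill: Green mill bolted to the bench: base plate 190 x 160 x 14 mm, frame 128 (x) by 110 mm (y), 224 mm high over its screw caps. Origin on the bench under the frame; x level, along the rollers towards the star wheel, whose plane is 100 mm from the origin; z up. The frame's face on the wheel's side is 49 mm from the origin; a bearing boss 52 mm dia reaches to 61 mm at axle height.
- mandrel_mid (a point): middle of a loose steel ring mandrel, a slim cone 190 mm tall standing on a foot 64 mm in diameter; z up; the point is 95 mm above the bench. Not to be disturbed.
- cup_mid (a point): middle of a loose white plastic cup, 68 mm in diameter at the rim, 75 mm tall; the point is on its axis, 37 mm above the bench. Not to be disturbed.
- block_mid (a point): centre of a loose steel bench block, 60 x 60 x 30 mm. Not to be disturbed.
- hammer: a loose wooden-handled hammer lying on the bench; origin under its middle, x axis along the handle towards the head. Not to be disturbed.
Not all that is in view belongs to the job. Of the things shaped like the part that bears mandrel_mid, the bare steel one is meant.

How it is judged:
At the end, for the whole second after the job is handed in: The ball spoke is within 0.1 rad (6 degrees) of straight up, the wheel is at rest, and the mandrel, cup, block and hammer are within 20 mm of where they were, the mandrel upright (angle between each of wheel, mandrel_mid's own z axis and vertical below 0.1 rad and angular speed of wheel below 0.05 rad/s and distance of each of mandrel_mid, cup_mid, block_mid, hammer from where it was at the start of the episode below 0.02 m); the robot touches nothing.
It fails at once if the ring mandrel is lifted, carried or shoved more than 20 mm (distance of mandrel_mid from where it was at the start of the episode above 0.02 m).
It fails at once if the cup is lifted, carried or shoved more than 20 mm (distance of cup_mid from where it was at the start of the episode above 0.02 m).
It fails at once if the bench block is lifted, carried or shoved more than 20 mm (distance of block_mid from where it was at the start of the episode above 0.02 m).
It fails at once if the hammer is lifted, carried or shoved more than 20 mm (distance of hammer from where it was at the start of the episode above 0.02 m).
It fails at once if the star wheel is squeezed, struck or pressed with more than 40 N (contact force between anything else and wheel above 40 N).
It also fails if it takes over 67 s, if anything falls off the work surface, if the arm or the gripper's body presses on something with over 40 N, if the wrist force passes 120 N, or if a joint passes its speed limit or range.

## Working session

There is one attempt and no reset: what is moved stays moved. The work goes in short steps, Python scripts to look and compute and a tool call to move; the robot and the scene stay as the last step left them, time stands still between calls to the robot, and variables do not carry over. Pictures are saved under pics/ and viewed, and the job is handed in when it is done.

Besides the shell and the picture viewer there is one more tool, called after ">>>" by a JSON object that holds its "api" and its "payload". send_rows: Moves the arm, as the interface text tells. Its arguments: {"type":"object","properties":{"motion":{"type":"array","items":{"type":"object","properties":{"hand":{"type":"number"},"slide":{"type":"array","items":{"type":"number"}},"spin":{"type":"number"}}}},"grip_force":{"type":"number"}},"required":["motion"]}

```bash
ls; mkdir -p pics; python3 - <<'E'
from cell import observe, vision
import cv2
print(observe())
for n in ["side","top","wrist"]:
    p=vision.read_camera(n); cv2.imwrite(f"pics/{n}0.png",p["pixels"])
    print(n,p["fx"],p["cx"],p["cy"],p.get("world_from_camera",p.get("T_tool_cam")))
E
```

```text
pics
{'time': 0.0, 'qpos': array([ 1.14902320e+00,  3.42742023e-01,  1.52500838e+00,  6.88427248e-07,
        1.27540487e+00, -1.46027690e-01]), 'qvel': array([-0.00075103,  0.00105597, -0.00082861, -0.00206027, -0.00037808,
        0.00287686]), 'joint_efforts': array([ 2.41688707e-03, -4.31233513e+01, -2.44228506e+01,  7.21831759e-02,
        5.55352808e-02, -1.23330374e-04]), 'tool_pos': array([0.14276338, 0.50479514, 0.22603797]), 'tool_rot': array([-1.71724529,  1.5692337 , -1.99299093]), 'contact_force': array([-0.08156894,  0.10681304,  0.22791491]), 'torque': array([0.02543346, 0.03798685, 0.02712449]), 'opening': 0.09171053525709717}
side 465.84811755711087 280.6506018638306 210.74021787753114 [[-0.99629678 -0.05705451  0.06432343  0.43596791]
 [-0.0859606   0.67722644 -0.73073602  0.88842535]
 [-0.00186974 -0.73355923 -0.67962296  0.97392131]
 [ 0.          0.          0.          1.        ]]
top 540.0328649597634 274.122802403681 217.0896986915629 [[ 0.01575588 -0.99768351  0.06617672  0.40455642]
 [-0.99987037 -0.01594071 -0.00226587  0.04204247]
 [ 0.00331553 -0.06613244 -0.99780535  1.55847136]
 [ 0.          0.          0.          1.        ]]
wrist 304.5380695928968 283.67920218536125 212.29025082111235 [[-7.86044829e-04 -2.56159714e-01  9.66634152e-01 -1.57143783e-01]
 [ 9.99999465e-01  4.48486730e-04  9.32026495e-04 -8.84519980e-05]
 [-6.72270230e-04  9.66634367e-01  2.56159224e-01 -7.00377629e-02]
 [ 0.00000000e+00  0.00000000e+00  0.00000000e+00  1.00000000e+00]]
```

View pics/side0.png

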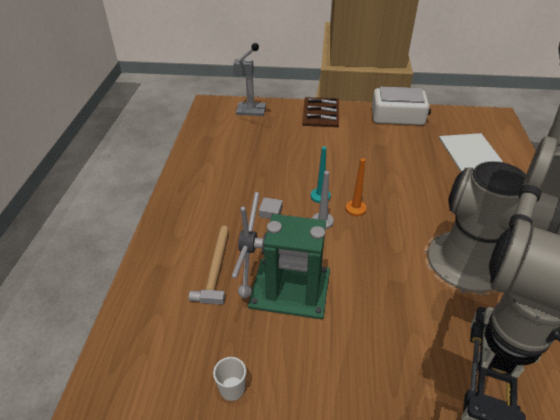

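View pics/top0.png

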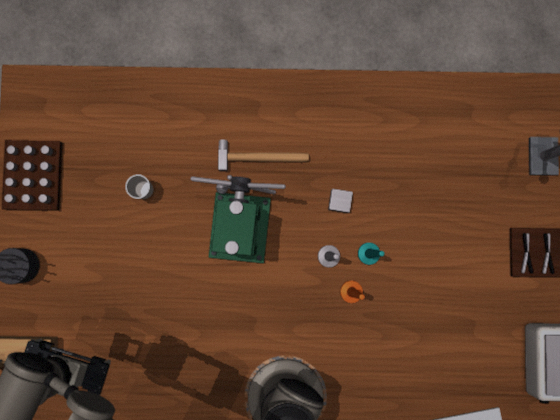

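View pics/wrist0.png

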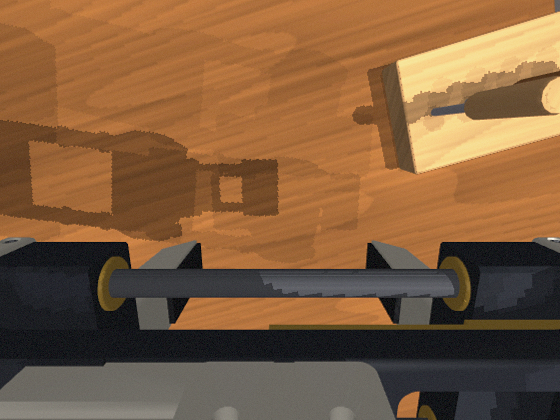

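The side view shows the star wheel around px (247,242), with the ball at about (245,291), low. Upright lookalikes are the bare steel cone (325,205 side / 330,257 top), a teal one (320,180) and an orange one (358,190). The wheel, cup (230,380), block (270,208) and hammer (212,270) each appear once.

```bash
cat > h.py <<'E'
from cell import observe, vision
import cv2, numpy as np
def shot(n):
    return vision.read_camera(n)
def cloud(p,mask):
    v,u=np.nonzero(mask&(p["range_z"]>0)); z=p["range_z"][v,u]
    c=np.stack([(u-p["cx"])/p["fx"]*z,(v-p["cy"])/p["fy"]*z,z,np.ones_like(z)])
    return (p["world_from_camera"]@c)[:3].T,u,v
E
python3 - <<'E'
from h import *
for n in ["side","top"]:
    p=shot(n)
    for t in ["wheel","ball","mill","mandrel_mid","cup_mid","block_mid","hammer"]:
        try:
            r=vision.cut_out(p,t)
        except Exception as e: print(t,e); continue
        for d in r[:3]:
            P,_,_=cloud(p,d["mask"])
            print(n,t,round(d["conf"],2),np.round(d["uv"]),len(P),np.round(np.median(P,0),3) if len(P) else "", np.round(P.min(0),3),np.round(P.max(0),3))
        if t in("wheel",) and r: np.save(f"w_{n}.npy",cloud(p,r[0]["mask"])[0])
    im=p["pixels"][150:350,170:400] if n=="side" else p["pixels"][120:290,150:400]
    cv2.imwrite(f"pics/{n}_crop.png",cv2.resize(im,None,fx=3,fy=3,interpolation=cv2.INTER_CUBIC))
E
```

```text
side wheel 0.66 [250. 248.] 1261 [0.581 0.152 0.174] [ 0.439 -0.1   -0.003] [0.627 0.257 0.29 ]
side ball 0.68 [248. 249.] 1356 [0.582 0.152 0.174] [ 0.439 -0.212 -0.003] [0.637 0.257 0.291]
side mill 0.76 [286. 265.] 7714 [0.488 0.162 0.129] [ 0.377 -0.224 -0.003] [0.652 0.257 0.29 ]
side mandrel_mid 0.94 [358. 198.] 562 [ 0.302 -0.175  0.05 ] [ 0.258 -0.44  -0.003] [ 0.332 -0.149  0.194]
side mandrel_mid 0.83 [319. 182.] 401 [ 0.414 -0.226  0.072] [ 0.378 -0.453 -0.001] [ 0.444 -0.12   0.195]
side mandrel_mid 0.62 [321. 202.] 404 [ 0.399 -0.11   0.082] [ 0.374 -0.314 -0.002] [ 0.422 -0.087  0.194]
side cup_mid 0.82 [230. 378.] 1101 [0.586 0.409 0.047] [ 0.552  0.381 -0.   ] [0.634 0.452 0.081]
side block_mid 0.86 [266. 203.] 379 [ 0.563 -0.139  0.031] [ 0.525 -0.2   -0.002] [0.598 0.092 0.221]
side hammer 0.93 [214. 280.] 1021 [0.681 0.146 0.025] [ 0.642 -0.057 -0.   ] [0.728 0.206 0.036]
top wheel 0.69 [238. 183.] 853 [0.578 0.13  0.178] [ 0.544  0.015 -0.004] [0.614 0.251 0.29 ]
top ball 0.65 [238. 183.] 922 [0.578 0.13  0.178] [ 0.544  0.013 -0.006] [0.627 0.262 0.29 ]
top mill 
[... 191 characters left out ...]
op mandrel_mid 0.75 [372. 248.] 437 [ 0.406 -0.228  0.016] [ 0.377 -0.271 -0.007] [ 0.437 -0.201  0.196]
top mandrel_mid 0.58 [330. 256.] 364 [ 0.397 -0.114  0.015] [ 0.37  -0.152  0.004] [ 0.424 -0.089  0.194]
top cup_mid 0.75 [239. 220.] 4468 [0.487 0.127 0.206] [ 0.375  0.013 -0.006] [0.614 0.251 0.29 ]
top cup_mid 0.64 [140. 185.] 528 [0.587 0.427 0.032] [ 0.552  0.384 -0.006] [0.628 0.463 0.083]
top block_mid 0.62 [340. 204.] 442 [ 0.555 -0.148  0.029] [ 0.524 -0.179 -0.004] [ 0.589 -0.118  0.041]
top block_mid 0.37 [254. 161.] 1006 [0.679 0.102 0.023] [ 0.639 -0.057 -0.007] [0.727 0.205 0.038]
top hammer 0.7 [253. 159.] 976 [0.679 0.105 0.023] [ 0.639 -0.057 -0.005] [0.727 0.206 0.038]
```

View pics/side_crop.png

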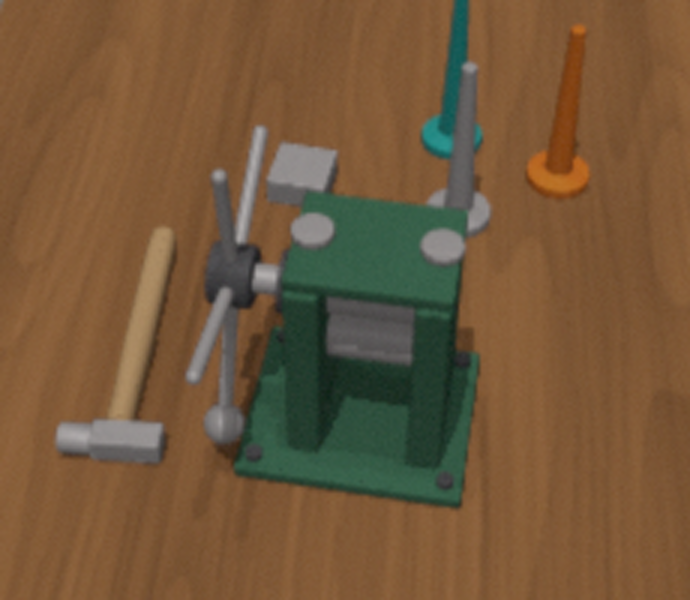

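```bash
cat > fit.py <<'E'
from h import *
from scipy.optimize import least_squares
def getpts():
    out=[]
    for n in ["side","top"]:
        p=shot(n); P,u,v=cloud(p,p["range_z"]>0)
        m=(P[:,2]>0.015)&(P[:,2]<0.32)
        out.append(P[m])
    return out
def plane_pts(P,c,yaw):
    a=np.array([np.cos(yaw),np.sin(yaw)])
    d=(P[:,:2]-c)@a; s=(P[:,:2]-c)@np.array([-a[1],a[0]]) # s: left of axle dir
    return d,s,P[:,2]-0.16
def segdist(s,z,d,th0):
    # distance to nearest spoke surface / ball / hub ; th: rotation about +x(axle): z axis -> (s,z)=(-sin,cos)
    D=[]
    for k in range(5):
        t=th0+k*2*np.pi/5; e=np.array([-np.sin(t),np.cos(t)])
        r=np.clip(s*e[0]+z*e[1],0,0.13)
        D.append(np.abs(np.sqrt((s-r*e[0])**2+(z-r*e[1])**2+d**2)-0.006))
    e=np.array([-np.sin(th0),np.cos(th0)])*0.13
    D.append(np.abs(np.sqrt((s-e[0])**2+(z-e[1])**2+d**2)-0.017))
    r=np.hypot(s,z); D.append(np.hypot(np.clip(np.abs(d)-.018,0,None),np.clip(r-.026,0,None)))
    return np.min(D,0)
def fit(pts=None,c0=(0.58,0.13),y0=0.0,lock=None):
    pts=getpts() if pts is None else pts
    P=np.vstack(pts); best=None
    def sel(c,yaw):
        d,s,z=plane_pts(P,c,yaw); return P[(np.abs(d)<.03)&(np.hypot(s,z)<.155)]
    c,yaw=(np.array(c0),y0) if lock is None else (np.array(lock[:2]),lock[2])
    for it in range(2):
        Q=sel(c,yaw); rs=[]
        for th in (np.deg2rad(np.arange(-180,180,6)) if it==0 else [best.x[-1]]):
            if lock is None:
                f=lambda x:segdist(*[plane_pts(Q,x[:2],x[2])[i] for i in (1,2,0)],x[3]); x0=[*c,yaw,th]
            else:
                f=lambda x:segdist(*[plane_pts(Q,c,yaw)[i] for i in (1,2,0)],x[0]); x0=[th]
            rs.append(least_squares(f,x0,loss="soft_l1",f_scale=0.003,max_nfev=40))
        rs.sort(key=lambda r:r.cost); best=rs[0]
        if lock is None: c,yaw=best.x[:2],best.x[2]
    th=(best.x[-1]+np.pi)%(2*np.pi)-np.pi
    return dict(c=c,yaw=yaw,th=np.rad2deg(th),n=len(Q),cost=best.cost,rms=np.median(np.abs(best.fun)))
E
python3 - <<'E'
from fit import *
a=getpts()
for pts in (a,a[:1],a[1:]):
  print(fit(pts))
E
```

```text
{'c': array([0.58018363, 0.12863244]), 'yaw': np.float64(-0.08575733600273529), 'th': np.float64(-152.99802550257297), 'n': 2391, 'cost': np.float64(0.04575181604270518), 'rms': np.float64(0.0018425324276559367)}
{'c': array([0.58142661, 0.12904069]), 'yaw': np.float64(-0.08262541692375419), 'th': np.float64(-153.015000620638), 'n': 1407, 'cost': np.float64(0.03158749448537151), 'rms': np.float64(0.0019144529135966225)}
{'c': array([0.57877329, 0.12810648]), 'yaw': np.float64(-0.08604361015937938), 'th': np.float64(-152.719441366543), 'n': 985, 'cost': np.float64(0.014351446731199907), 'rms': np.float64(0.0013758992695074891)}
```

View pics/top_crop.png

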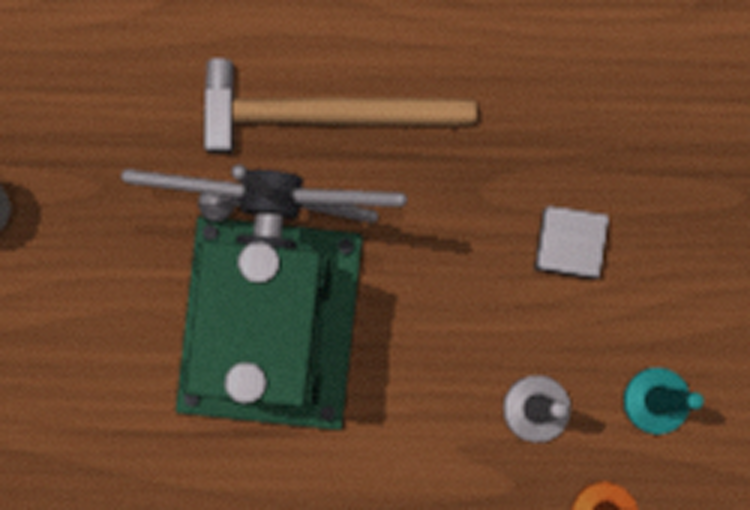

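```bash
cat > nav.py <<'E'
from h import *
from scipy.spatial.transform import Rotation as Ro
C=np.array([.5802,.1286]);YAW=-.0855
A=np.array([np.cos(YAW),np.sin(YAW)]);S=np.array([-A[1],A[0]])
def nav(d,s,z,spin_only=False):
    o=observe();R=Ro.from_euler("xyz",o["tool_rot"]).as_matrix();p=np.array(o["tool_pos"])
    t=np.array([*(C+d*A+s*S),z]); q=p[:2]-C
    print("t",round(o["time"],2),"now d,s,z mm",np.round([q@A*1e3,q@S*1e3,p[2]*1e3],1),"slide mm",np.round(R.T@(t-p)*1e3,1))
    sv=np.array([*S,0]); a=np.arctan2(sv@R[:,2],sv@R[:,1]); a=(a+np.pi/2)%np.pi-np.pi/2
    print("spin",round(a,3),"R\n",np.round(R,3),"q6",o["qpos"][5],"F",np.round(o["contact_force"],1),"open",round(o["opening"],3))
E
python3 -c "
from nav import *
nav(0,.14,.34)"
```

```text
t 1.05 now d,s,z mm [-467.8  337.9  226.7] slide mm [-113.3 -105.8  496.8]
spin -0.19 R
 [[ 0.     0.272  0.962]
 [ 0.     0.962 -0.272]
 [-1.     0.    -0.   ]] q6 -0.14602964608921792 F [0.  0.8 0.7] open 0.092
```

>>> {"api": "send_rows", "payload": {"motion": [{"hand": -1,"slide": [-40,0,0],"spin": -0.1},{"hand": -1,"slide": [-40,0,0],"spin": -0.09},{"hand": -1,"slide": [-34,0,0],"spin": 0},{"hand": -1,"slide": [0,0,40],"spin": 0},{"hand": -1,"slide": [0,0,40],"spin": 0},{"hand": -1,"slide": [0,0,40],"spin": 0},{"hand": -1,"slide": [0,0,40],"spin": 0},{"hand": -1,"slide": [0,0,0],"spin": 0}], "grip_force": 10}}

```text
time: 1.85
tool_pos: [0.3066, 0.4926, 0.3455]
tool_rot: [0.366, 1.57, 0.293]
contact_force: [-0.7, -0.5, -0.2]
opening: 0.0325
```

```bash
python3 -c "
from nav import *
nav(0,.10,.34)"
```

```text
t 1.85 now d,s,z mm [-303.7  339.3  345.5] slide mm [   5.8 -243.1  300.7]
spin 0.013 R
 [[ 0.001  0.073  0.997]
 [ 0.     0.997 -0.073]
 [-1.     0.     0.001]] q6 -0.6155729676079265 F [-0.7 -0.5 -0.2] open 0.032
```

>>> {"api": "send_rows", "payload": {"motion": [{"hand": -1,"slide": [0,-34,38],"spin": 0.013},{"hand": -1,"slide": [0,-34,38],"spin": 0},{"hand": -1,"slide": [0,-34,38],"spin": 0},{"hand": -1,"slide": [0,-34,38],"spin": 0},{"hand": -1,"slide": [0,-34,38],"spin": 0},{"hand": -1,"slide": [0,-34,38],"spin": 0},{"hand": -1,"slide": [0,-34,38],"spin": 0},{"hand": -1,"slide": [0,-20,30],"spin": 0}]}}

```text
time: 2.65
tool_pos: [0.5735, 0.2169, 0.3442]
tool_rot: [2.349, 1.568, 2.273]
contact_force: [0.9, 0.5, -0.5]
opening: 0.0
```

```bash
python3 -c "
from nav import *
nav(0,.075,.34)
for n in ['side','wrist','top']:
    p=shot(n); cv2.imwrite(f'pics/{n}1.png',p['pixels'])"
```

```text
t 2.65 now d,s,z mm [-14.3  87.4 344.2] slide mm [  4.1 -12.5  14.1]
spin 0.009 R
 [[-0.002  0.076  0.997]
 [ 0.002  0.997 -0.076]
 [-1.     0.002 -0.002]] q6 -1.2591428026980946 F [ 0.9  0.5 -0.5] open 0.0
```

View pics/side1.png

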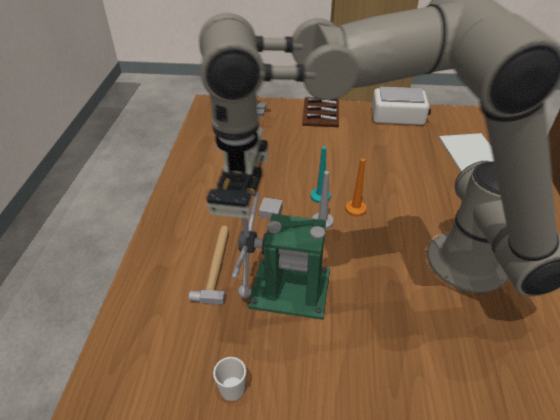

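View pics/wrist1.png

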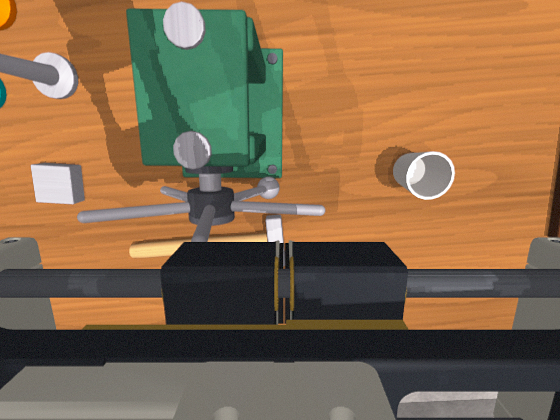

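Side view: the gripper is closed above the wheel at px (232,200). Wrist view: the near-upright spoke is at (205,220), the ball at (268,187), low, and the fingers are clear to the right of the upright spoke.

>>> {"api": "send_rows", "payload": {"motion": [{"hand": -1,"slide": [0,-12,14],"spin": 0.009},{"hand": -1,"slide": [30,0,0],"spin": 0},{"hand": -1,"slide": [30,0,0],"spin": 0},{"hand": -1,"slide": [25,0,0],"spin": 0},{"hand": -1,"slide": [12,0,0],"spin": 0},{"hand": -1,"slide": [0,0,0],"spin": 0}]}}

```text
time: 3.4
tool_pos: [0.5841, 0.2092, 0.2449]
tool_rot: [1.738, 1.567, 1.657]
contact_force: [-0.2, 0.2, 0.1]
opening: 0.0002
```

```bash
python3 -c "
from nav import *
nav(0,.065,.24)
from fit import *
print(fit(lock=(*C,YAW)))"
```

```text
t 3.4 now d,s,z mm [ -3.   80.6 244.9] slide mm [  4.9 -15.7   2.9]
spin 0.004 R
 [[-0.     0.081  0.997]
 [ 0.004  0.997 -0.081]
 [-1.     0.004 -0.001]] q6 -1.2720951848869748 F [-0.2  0.2  0.1] open 0.0
{'c': array([0.5802, 0.1286]), 'yaw': -0.0855, 'th': np.float64(-153.1296682192899), 'n': 1436, 'cost': np.float64(0.044178207218764025), 'rms': np.float64(0.0024360629626455654)}
```

>>> {"api": "send_rows", "payload": {"motion": [{"hand": -1,"slide": [3,-8,3],"spin": 0},{"hand": -1,"slide": [0,-8,0],"spin": 0},{"hand": -1,"slide": [0,-6,0],"spin": 0},{"hand": -1,"slide": [0,-6,0],"spin": 0},{"hand": -1,"slide": [0,-6,0],"spin": 0},{"hand": -1,"slide": [0,-6,0],"spin": 0},{"hand": -1,"slide": [0,-6,0],"spin": 0},{"hand": -1,"slide": [0,-6,0],"spin": 0}]}}

```text
time: 4.3
tool_pos: [0.5855, 0.155, 0.2493]
tool_rot: [0.695, 1.555, 0.615]
contact_force: [-1.1, 3.1, 3.3]
opening: 0.0001
```

```bash
python3 -c "
from nav import *
nav(0,-.037,.24)
from fit import *
print(fit(lock=(*C,YAW)))
p=shot('wrist'); cv2.imwrite('pics/w2.png',p['pixels'])"
```

```text
t 4.3 now d,s,z mm [  3.   26.7 249.3] slide mm [  8.6 -63.8  -3.5]
spin 0.006 R
 [[ 0.013  0.08   0.997]
 [ 0.009  0.997 -0.08 ]
 [-1.     0.01   0.012]] q6 -1.3639157616112 F [-1.1  3.1  3.3] open 0.0
{'c': array([0.5802, 0.1286]), 'yaw': -0.0855, 'th': np.float64(-144.54362186118706), 'n': 1453, 'cost': np.float64(0.043721261400423296), 'rms': np.float64(0.002361782557378792)}
```

View pics/w2.png

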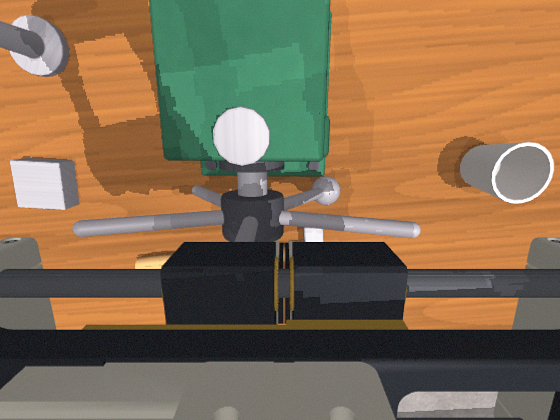

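Wheel turning under about 3 N; the spoke is against the fingers. Continuing, and correcting the height.

>>> {"api": "send_rows", "payload": {"motion": [{"hand": -1,"slide": [3,-8,-2],"spin": 0},{"hand": -1,"slide": [3,-8,-1],"spin": 0},{"hand": -1,"slide": [2,-8,0],"spin": 0},{"hand": -1,"slide": [1,-8,0],"spin": 0},{"hand": -1,"slide": [1,-8,0],"spin": 0},{"hand": -1,"slide": [1,-8,0],"spin": 0},{"hand": -1,"slide": [0,-8,0],"spin": 0},{"hand": -1,"slide": [0,-8,0],"spin": 0}]}}

```text
time: 5.25
tool_pos: [0.5762, 0.0882, 0.2344]
tool_rot: [0.931, 1.556, 0.853]
contact_force: [0.3, 4.1, 1.3]
opening: 0.0006
```

```bash
python3 -c "
from nav import *
nav(0,-.037,.24)
from fit import *
print(fit(lock=(*C,YAW)))"
```

```text
t 5.25 now d,s,z mm [ -0.5 -40.6 234.4] slide mm [-5.6  3.7  0.6]
spin 0.007 R
 [[ 0.01   0.079  0.997]
 [ 0.011  0.997 -0.079]
 [-1.     0.012  0.009]] q6 -1.4802335099074784 F [0.3 4.1 1.3] open 0.001
{'c': array([0.5802, 0.1286]), 'yaw': -0.0855, 'th': np.float64(-176.07096113555355), 'n': 1640, 'cost': np.float64(0.03449712048488417), 'rms': np.float64(0.00381256521054982)}
```

>>> {"api": "send_rows", "payload": {"motion": [{"hand": -1,"slide": [0,6,0],"spin": 0.007},{"hand": -1,"slide": [-40,4,0],"spin": 0},{"hand": -1,"slide": [-40,0,0],"spin": 0},{"hand": -1,"slide": [-20,0,0],"spin": 0},{"hand": -1,"slide": [0,45,0],"spin": 0},{"hand": -1,"slide": [0,45,0],"spin": 0},{"hand": -1,"slide": [0,45,0],"spin": 0},{"hand": -1,"slide": [0,20,0],"spin": 0}]}}

```text
time: 6.15
tool_pos: [0.5915, 0.2507, 0.3405]
tool_rot: [0.172, 1.559, 0.071]
contact_force: [0.2, -0.4, 0.2]
opening: 0.0006
```

```bash
python3 -c "
from nav import *
nav(0,.12,.24)
from fit import *
print(fit(lock=(*C,YAW)))
p=shot('side'); cv2.imwrite('pics/s3.png',p['pixels'])"
```

```text
t 6.15 now d,s,z mm [  0.9 122.6 340.5] slide mm [100.5  -2.9  -1.9]
spin -0.015 R
 [[ 0.011  0.1    0.995]
 [ 0.001  0.995 -0.1  ]
 [-1.     0.002  0.011]] q6 -1.1879531132281127 F [ 0.2 -0.4  0.2] open 0.001
{'c': array([0.5802, 0.1286]), 'yaw': -0.0855, 'th': np.float64(-177.7260389046291), 'n': 2205, 'cost': np.float64(0.030948694292039343), 'rms': np.float64(0.0022170271383678154)}
```

View pics/s3.png

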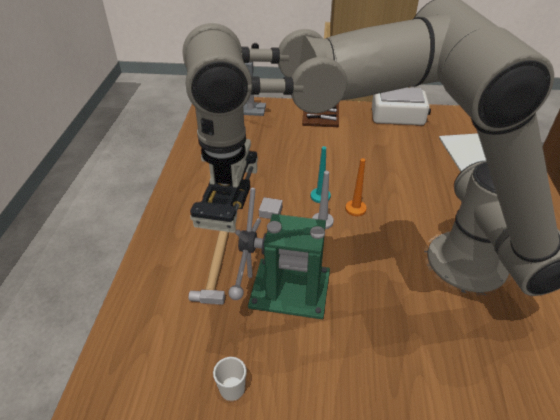

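```bash
python3 -c "
from nav import *
p=shot('side'); T=np.linalg.inv(p['world_from_camera'])
def pr(P):
    c=T@np.array([*P,1]); return np.round([p['fx']*c[0]/c[2]+p['cx'],p['fy']*c[1]/c[2]+p['cy']])
for f in (102,106,110,178,34,-38):
    f_=np.deg2rad(f); print(f,pr([*(C+.13*np.sin(f_)*S),.16+.13*np.cos(f_)]))
print(pr(observe()['tool_pos']))
im=p['pixels'][150:350,150:330]; cv2.imwrite('pics/s3c.png',cv2.resize(im,None,fx=3,fy=3))
for n in ('side','top'):
  p=shot(n); np.savez('dbg_'+n,**{k:v for k,v in p.items() if not isinstance(v,str)})
  if n=='top': cv2.imwrite('pics/t3.png',cv2.resize(p['pixels'][120:290,150:400],None,fx=3,fy=3))
"
```

```text
102 [237. 291.]
106 [237. 292.]
110 [238. 294.]
178 [251. 278.]
34 [239. 231.]
-38 [254. 188.]
[230. 222.]
```

View pics/s3c.png

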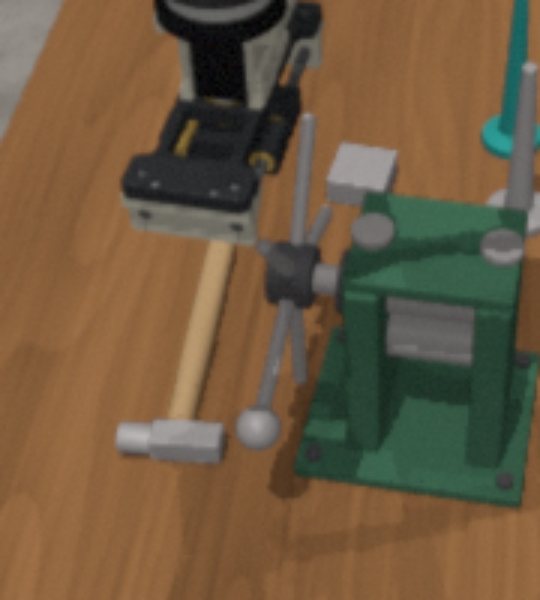

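View pics/t3.png

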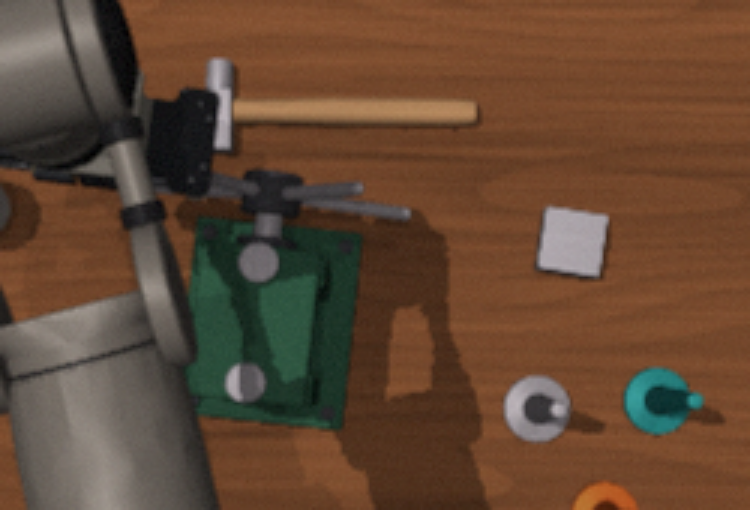

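The ball is at side px (236,293), which matches 106° from the top. The fit's -177.7° is the same star shifted by 72°. The next spoke is at about 34° on the +y side, so I descend beyond it.

>>> {"api": "send_rows", "payload": {"motion": [{"hand": -1,"slide": [30,0,-1],"spin": -0.015},{"hand": -1,"slide": [30,0,0],"spin": 0},{"hand": -1,"slide": [30,0,0],"spin": 0},{"hand": -1,"slide": [10,0,0],"spin": 0},{"hand": -1,"slide": [0,-6,0],"spin": 0},{"hand": -1,"slide": [0,-6,0],"spin": 0},{"hand": -1,"slide": [0,-6,0],"spin": 0},{"hand": -1,"slide": [0,-6,0],"spin": 0}]}}

```text
time: 7.25
tool_pos: [0.5936, 0.2156, 0.2472]
tool_rot: [0.337, 1.544, 0.239]
contact_force: [-0.8, 7.4, 7.7]
opening: 0.0005
```

```bash
python3 -c "
from nav import *
nav(0,-.037,.24)"
```

```text
t 7.25 now d,s,z mm [  5.9  87.9 247.2] slide mm [   5.9 -125.    -4.6]
spin -0.012 R
 [[ 0.026  0.097  0.995]
 [ 0.006  0.995 -0.098]
 [-1.     0.009  0.026]] q6 -1.2462263489501613 F [-0.8  7.4  7.7] open 0.001
```

>>> {"api": "send_rows", "payload": {"motion": [{"hand": -1,"slide": [2,-6,-3],"spin": -0.01},{"hand": -1,"slide": [2,-7,-2],"spin": 0},{"hand": -1,"slide": [2,-7,-1],"spin": 0},{"hand": -1,"slide": [1,-7,-1],"spin": 0},{"hand": -1,"slide": [1,-8,0],"spin": 0},{"hand": -1,"slide": [1,-8,0],"spin": 0},{"hand": -1,"slide": [0,-8,0],"spin": 0},{"hand": -1,"slide": [0,-8,0],"spin": 0}]}}

```text
time: 8.05
tool_pos: [0.59, 0.1621, 0.2586]
tool_rot: [0.477, 1.496, 0.393]
contact_force: [0.8, 3.9, 3.3]
opening: 0.0002
```

```bash
python3 -c "
from nav import *
nav(0,-.037,.24)
from fit import *
print(fit(lock=(*C,YAW)))"
```

```text
t 8.05 now d,s,z mm [  6.9  34.2 258.6] slide mm [ 15.6 -71.8  -8.1]
spin 0.001 R
 [[ 0.069  0.083  0.994]
 [ 0.029  0.996 -0.085]
 [-0.997  0.034  0.067]] q6 -1.3579120143783774 F [0.8 3.9 3.3] open 0.0
{'c': array([0.5802, 0.1286]), 'yaw': -0.0855, 'th': np.float64(-147.52964528239667), 'n': 1515, 'cost': np.float64(0.04855990378222169), 'rms': np.float64(0.0030049621949831814)}
```

>>> {"api": "send_rows", "payload": {"motion": [{"hand": -1,"slide": [6,-12,-4],"spin": 0},{"hand": -1,"slide": [6,-12,-4],"spin": 0},{"hand": -1,"slide": [4,-12,0],"spin": 0},{"hand": -1,"slide": [2,-12,0],"spin": 0},{"hand": -1,"slide": [1,-12,0],"spin": 0},{"hand": -1,"slide": [0,-8,0],"spin": 0}]}}

```text
time: 8.75
tool_pos: [0.5772, 0.0922, 0.2334]
tool_rot: [0.506, 1.499, 0.421]
contact_force: [1.1, 3.9, 0.5]
opening: 0.0007
```

```bash
python3 -c "
from nav import *
nav(0,-.037,.24)
from fit import *
print(fit(lock=(*C,YAW)))"
```

```text
t 8.75 now d,s,z mm [ 1.000e-01 -3.650e+01  2.334e+02] slide mm [-6.6 -0.3  0.3]
spin -0.0 R
 [[ 0.065  0.083  0.994]
 [ 0.029  0.996 -0.085]
 [-0.997  0.035  0.063]] q6 -1.4827307806639998 F [1.1 3.9 0.5] open 0.001
{'c': array([0.5802, 0.1286]), 'yaw': -0.0855, 'th': np.float64(-179.44441364975327), 'n': 1563, 'cost': np.float64(0.034467423200037955), 'rms': np.float64(0.003994763362032666)}
```

>>> {"api": "send_rows", "payload": {"motion": [{"hand": -1,"slide": [0,8,0],"spin": 0},{"hand": -1,"slide": [-40,2,0],"spin": 0},{"hand": -1,"slide": [-40,0,0],"spin": 0},{"hand": -1,"slide": [-25,0,6],"spin": 0},{"hand": -1,"slide": [0,45,0],"spin": 0},{"hand": -1,"slide": [0,45,0],"spin": 0},{"hand": -1,"slide": [0,45,0],"spin": 0},{"hand": -1,"slide": [0,30,0],"spin": 0}]}}

```text
time: 9.65
tool_pos: [0.5932, 0.2642, 0.3497]
tool_rot: [0.381, 1.5, 0.285]
contact_force: [0.2, -0.3, -0.7]
opening: 0.0005
```

```bash
python3 -c "
from nav import *
nav(0,.135,.25)
from fit import *
print(fit(lock=(*C,YAW)))
p=shot('side'); cv2.imwrite('pics/s4.png',p['pixels'])"
```

```text
t 9.65 now d,s,z mm [  1.4 136.2 349.7] slide mm [99.4 -3.9 -7.9]
spin -0.011 R
 [[ 0.068  0.095  0.993]
 [ 0.02   0.995 -0.096]
 [-0.997  0.026  0.066]] q6 -1.173497676671162 F [ 0.2 -0.3 -0.7] open 0.001
{'c': array([0.5802, 0.1286]), 'yaw': -0.0855, 'th': np.float64(-179.85454164366425), 'n': 2208, 'cost': np.float64(0.031306480628128575), 'rms': np.float64(0.0019522974426377272)}
```

View pics/s4.png

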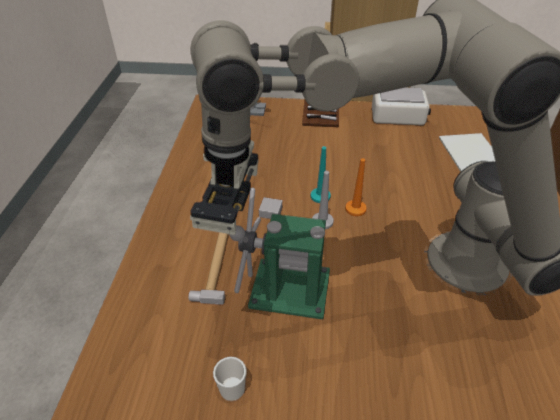

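Side view: the ball is at about (240,231), upper +y side, partly behind the gripper. I descend beyond it.

>>> {"api": "send_rows", "payload": {"motion": [{"hand": -1,"slide": [35,0,-4],"spin": -0.01},{"hand": -1,"slide": [35,0,-4],"spin": 0},{"hand": -1,"slide": [30,0,0],"spin": 0},{"hand": -1,"slide": [8,0,0],"spin": 0},{"hand": -1,"slide": [0,-6,0],"spin": 0},{"hand": -1,"slide": [0,-6,0],"spin": 0},{"hand": -1,"slide": [0,-6,0],"spin": 0},{"hand": -1,"slide": [0,-6,0],"spin": 0}]}}

```text
time: 10.6
tool_pos: [0.5929, 0.2378, 0.2442]
tool_rot: [0.332, 1.489, 0.246]
contact_force: [-4.0, 12.3, 10.2]
opening: 0.0006
```

```bash
python3 -c "
from nav import *
nav(0,.04,.245)
p=shot('wrist'); cv2.imwrite('pics/w5.png',p['pixels'])"
```

```text
t 10.6 now d,s,z mm [  3.3 109.9 244.2] slide mm [ -2.9 -69.9  -3.2]
spin -0.002 R
 [[ 0.079  0.085  0.993]
 [ 0.02   0.996 -0.087]
 [-0.997  0.027  0.077]] q6 -1.2220994389641848 F [-4.  12.3 10.2] open 0.001
```

View pics/w5.png

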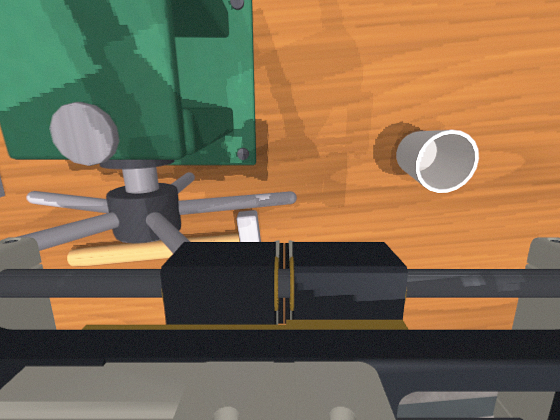

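>>> {"api": "send_rows", "payload": {"motion": [{"hand": -1,"slide": [0,-6,-2],"spin": 0},{"hand": -1,"slide": [0,-7,-2],"spin": 0},{"hand": -1,"slide": [0,-7,-1],"spin": 0},{"hand": -1,"slide": [0,-7,-1],"spin": 0},{"hand": -1,"slide": [0,-7,0],"spin": 0},{"hand": -1,"slide": [0,-7,0],"spin": 0},{"hand": -1,"slide": [0,-7,0],"spin": 0},{"hand": -1,"slide": [0,-6,0],"spin": 0}]}}

```text
time: 11.45
tool_pos: [0.5916, 0.1948, 0.2687]
tool_rot: [0.473, 1.428, 0.392]
contact_force: [-2.1, 4.0, 4.8]
opening: 0.0005
```

```bash
python3 -c "
from nav import *
nav(0,.038,.25)
from fit import *
print(fit(lock=(*C,YAW)))
p=shot('side'); cv2.imwrite('pics/s6.png',cv2.resize(p['pixels'][150:330,150:350],None,fx=3,fy=3))"
```

```text
t 11.45 now d,s,z mm [  5.7  66.9 268.7] slide mm [ 15.9 -30.   -8.1]
spin 0.0 R
 [[ 0.132  0.077  0.988]
 [ 0.054  0.995 -0.084]
 [-0.99   0.065  0.127]] q6 -1.3170248550916808 F [-2.1  4.   4.8] open 0.0
{'c': array([0.5802, 0.1286]), 'yaw': -0.0855, 'th': np.float64(-159.44053713232006), 'n': 1342, 'cost': np.float64(0.03691781925328859), 'rms': np.float64(0.0029563087491500883)}
```

View pics/s6.png

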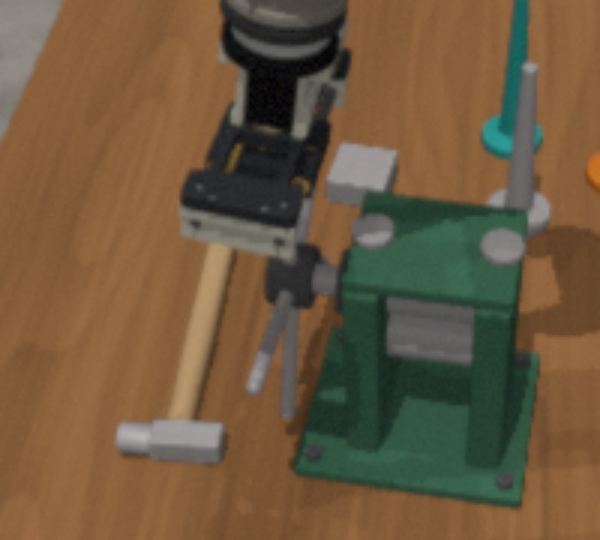

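>>> {"api": "send_rows", "payload": {"motion": [{"hand": -1,"slide": [3,-8,-3],"spin": 0},{"hand": -1,"slide": [3,-8,-2],"spin": 0},{"hand": -1,"slide": [2,-7,-2],"spin": 0},{"hand": -1,"slide": [0,0,0],"spin": 0}]}}

```text
time: 12.0
tool_pos: [0.5842, 0.1708, 0.2564]
tool_rot: [0.461, 1.429, 0.38]
contact_force: [-0.6, 0.9, 2.2]
opening: 0.0001
```

```bash
python3 -c "
from nav import *
nav(0,.038,.25)
from fit import *
print(fit(lock=(*C,YAW)))
"
```

```text
t 12.0 now d,s,z mm [  0.4  42.4 256.4] slide mm [ 6.  -4.8 -1.2]
spin -0.0 R
 [[ 0.131  0.077  0.988]
 [ 0.052  0.995 -0.085]
 [-0.99   0.063  0.126]] q6 -1.3573122867922849 F [-0.6  0.9  2.2] open 0.0
{'c': array([0.5802, 0.1286]), 'yaw': -0.0855, 'th': np.float64(-145.75804680865568), 'n': 1165, 'cost': np.float64(0.03854019081406349), 'rms': np.float64(0.002172816686082605)}
```

Ball now reads 1.8° short of the top (-145.8° plus 144°). I back away and check unobstructed.

>>> {"api": "send_rows", "payload": {"motion": [{"hand": -1,"slide": [0,10,0],"spin": 0},{"hand": -1,"slide": [0,30,0],"spin": 0},{"hand": -1,"slide": [0,40,0],"spin": 0},{"hand": -1,"slide": [0,45,0],"spin": 0},{"hand": -1,"slide": [0,45,0],"spin": 0},{"hand": -1,"slide": [0,45,0],"spin": 0},{"hand": -1,"slide": [0,45,0],"spin": 0},{"hand": -1,"slide": [0,0,0],"spin": 0}]}}

```text
time: 12.9
tool_pos: [0.6037, 0.4408, 0.2667]
tool_rot: [0.436, 1.439, 0.349]
contact_force: [-0.4, -1.0, -1.1]
opening: 0.0001
```

```bash
python3 -c "
from nav import *
nav(0,.038,.25)
from fit import *
a=getpts()
for q in (a,a[:1],a[1:]): print(fit(q,lock=(*C,YAW)))
print(fit(a))
for n in ['side','top']:
    p=shot(n)
    if n=='side': cv2.imwrite('pics/s7.png',cv2.resize(p['pixels'][150:350,150:350],None,fx=3,fy=3))
    else: cv2.imwrite('pics/t7.png',p['pixels'])
    for t in ['mandrel_mid','cup_mid','block_mid','hammer']:
        for d in vision.cut_out(p,t)[:3]:
            P=cloud(p,d['mask'])[0]; print(n,t,round(d['conf'],2),np.round(d['uv']),np.round(np.median(P,0),3))
"
```

```text
t 12.9 now d,s,z mm [ -3.3 313.1 266.7] slide mm [   1.8 -275.6    2.5]
spin -0.004 R
 [[ 0.123  0.083  0.989]
 [ 0.045  0.995 -0.089]
 [-0.991  0.055  0.119]] q6 -0.9446667431989259 F [-0.4 -1.  -1.1] open 0.0
{'c': array([0.5802, 0.1286]), 'yaw': -0.0855, 'th': np.float64(-146.1545787131685), 'n': 1833, 'cost': np.float64(0.05291216018330171), 'rms': np.float64(0.002129569448442524)}
{'c': array([0.5802, 0.1286]), 'yaw': -0.0855, 'th': np.float64(-163.4609231703757), 'n': 842, 'cost': np.float64(0.03416689666784639), 'rms': np.float64(0.009671935665788204)}
{'c': array([0.5802, 0.1286]), 'yaw': -0.0855, 'th': np.float64(-1.7271543302304155), 'n': 991, 'cost': np.float64(0.015904391976013475), 'rms': np.float64(0.001252053984180889)}
{'c': array([0.57685398, 0.12851096]), 'yaw': np.float64(-0.09276456308411474), 'th': np.float64(-146.33631231098877), 'n': 1888, 'cost': np.float64(0.05787385291211085), 'rms': np.float64(0.0031058764680329393)}
side mandrel_mid 0.65 [359. 205.] [ 0.302 -0.173  0.025]
side mandrel_mid 0.47 [322. 215.] [ 0.394 -0.11   0.027]
side cup_mid 0.64 [226. 378.] [0.587 0.408 0.048]
top mandrel_mid 0.96 [372. 251.] [ 0.406 -0.228  0.015]
top mandrel_mid 0.62 [327. 257.] [ 0.397 -0.114  0.016]
top cup_mid 0.77 [140. 189.] [0.577 0.417 0.023]
top block_mid 0.79 [339. 199.] [ 0.555 -0.148  0.03 ]
top hammer 0.7 [257. 159.] [0.679 0.096 0.023]
```

View pics/s7.png

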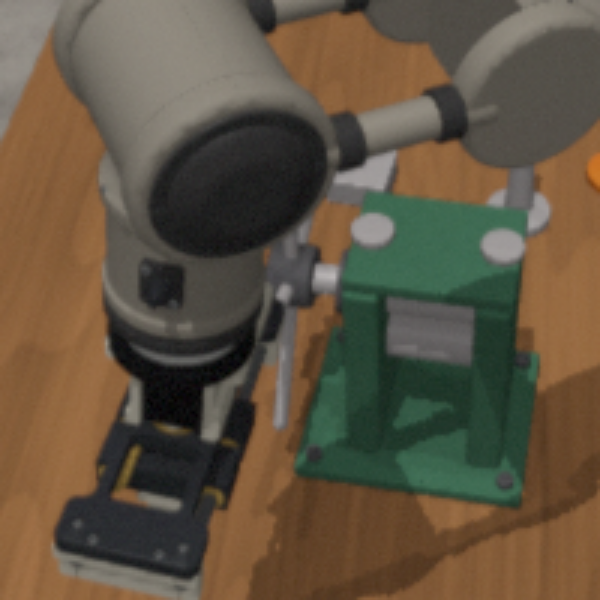

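View pics/t7.png

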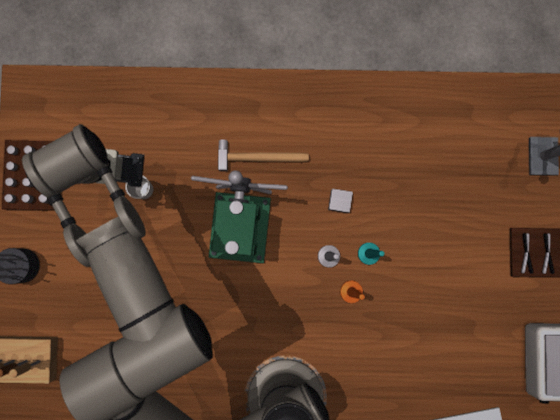

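```bash
python3 -c "
from nav import *
import time
for i in range(2):
    p=shot('top'); P,_,_=cloud(p,p['range_z']>0)
    q=P[:,:2]-C; d=q@A; s=q@S
    m=(abs(d)<.03)&(abs(s)<.05)&(P[:,2]>.275)
    x=s[m]; print(m.sum(), 'ball s centre mm',x.mean()*1e3,(x.min()+x.max())*500,'top z',P[m,2].max(),'angle',np.rad2deg(np.arctan2(x.mean(),.13)))
print(observe()['contact_force'],observe()['qvel'])
from cell import job
print(job.hand_in())
"
```

```text
161 ball s centre mm 2.604507164632788 2.921140433550829 top z 0.3102805729916016 angle 1.147748515688179
162 ball s centre mm 2.6325084611865277 3.0303450740374354 top z 0.3101500329864382 angle 1.1600847115335962
[ 0.10670472 -0.23391455 -0.42518741] [ 0.00342316  0.0016813  -0.00063485 -0.00045724  0.00145313 -0.00051708]
the job is handed in; nothing more can be done
None
```

The ball spoke now points straight up to within about 2°, and I handed the job in at about 13 s of the 67 s allowed. I turned the wheel with three gentle strokes of the closed fingertips: two on plain spokes and the last on the ball itself. The hand then backed about 0.27 m away.

**Ball angle:** the top camera alone gave 1.7° off vertical from the wheel fit and 1.2° from the ball directly, against a limit of 6°. The ball's top read 310 mm above the bench, close to the 307 mm expected. Two readings in a row agreed, so the wheel was at rest.

**Forces:** the highest reading at the end of a move was about 16 N, at first contact with the ball, against a limit of 40 N. I did not see the peaks between readings. The tool was touching nothing at hand-in.

**Loose items:** the mandrel and block measured where they were at the start. The hammer and cup readings moved up to 10 mm in the top view. The hand partly covered the cup there, and the side view put the cup within 1 mm. Nothing touched either of them.

**Checks that disagreed:**
- Wheel fits using both cameras often came out a whole number of spokes off (multiples of 72°), because the gripper hid the ball. I settled these by looking at the ball in the pictures.
- The last side-camera fit was unusable because the arm blocked the view, so the final angle rests on the top camera.
- The tool tilted about 7° during the pushes, with no effect on the result.

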